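# Pack the picnic cups in their canister

### The arm

A 6-joint arm with a two-finger parallel gripper is mounted at the origin on a cart in front of the work surface, level with it; the furniture and walls round the work are solid. World frame = base frame: x ahead of the robot, y to its left, z up, the work surface at z = 0. Lengths are in m, angles in rad, forces in N, time in s.
With the tool pointing down it reaches from about 0.375 to 0.975 m from the base axis. Payload 3.8 kg.
Tool frame: the origin (TCP) lies between the finger pads, 19 mm behind the fingertips; this is the grasp point; z points along the fingers, y is the line along which they close (so a half turn about z gives the same grasp; the last joint's range is limited). The gripper opens to 88 mm and grips with 3 to 60 N. Pads are 18 mm wide; open, the fingers measure 123 mm over their backs; the gripper's body (75 mm by 187 mm) begins 45 mm behind the grasp point.
Start: joints at [1.091, 0.264, 1.604, -0, 1.274, -0.037], TCP at [0.289, 0.61, 0.257] pointing down, gripper open.
Joint ranges: [-2.63, 2.63], [-0.94, 2.18], [0.31, 2.57], [-1.31, 4.45], [0, 2.66], [-2.55, 2.55]. Speed limits (rad/s): [2.57, 2.57, 3.14, 3.14, 3.14, 3.14].

### API

Orientations are given as a rotation vector (axis times angle).
In Python, from cell import manip, inverse_kinematics, cams, order gives the robot as it stands. Calls block until the motion is done:
- manip.move_pose(position, orientation): joint-space move of the TCP to a pose.
- manip.move_linear(position, rate=0.15, rot=None): straight line of the TCP; rot=None keeps the orientation; rate is the mean speed in m/s.
- manip.set_joints(angles): joint-space move.
- manip.set_gripper(opening, force=None): finger opening in m; force is the grip in N (None keeps the last); returns when the fingers have stopped.
- manip.dwell(seconds).
- inverse_kinematics(position, orientation): joint angles nearest the present ones, or None.
- manip.state(): the state.
- cams.capture(name): name is "side" or "top"; returns a dict with "image" (420x560x3 uint8, blue, green, red), "z_map" (420x560 float32, m along the optical axis (not along the pixel's ray), 0 where there is no reading), "intrinsics" (3x3 intrinsics, pixels), "position" and "orientation" of the camera in the world. Camera axes: x right, y down, z forward; pixel columns grow to the right and rows downward; lengths in m; the calibration is good to about 2 mm. A picture is of the moment at which its call begins.
A pose or a line that the arm cannot do raises manip.IKError and nothing moves.
- order.close_job(): hands the job in; it is judged then, once.
The state is a dict: "clock": time; "joint_pos": joint angles; "joint_velocities": joint speeds; "tau": joint torques, N m; "tool_pos": TCP position; "tcp_rot": TCP orientation; "contact_force": force on the tool from outside, world axes, zero at the start; "moment": the same for the moment, N m; "gripper_width": finger opening in m; "grasp_force": force on a finger pad.
Only numpy, scipy, OpenCV 4.12 (cv2) and the standard library are available. Lean on these libraries where they do the work, as an engineer would, in place of code of your own. Each camera call takes 0.05 s, during which the arm holds its last target. There are 200 camera calls.

### The job

Pack away the picnic cups: nest all the cups that are there, upright, one in another on the floor of the grey canister base. Put the tall white cover down over them with its orange bar across the line of the two orange pips on the base, then twist it until the bar is in line with the pips, which locks it. Last, carry the closed canister by its bar and stand it upright in the middle of the round cork mat; leave the timer, lime and garlic alone.

Things in the scene. Friction and masses are not known exactly. Their poses are not given: they have to be found in the camera images.
- cup_1: yellow stacking cup, 64 mm high, 45 g. Grip its straight collar (64 mm across, 40 to 64 mm up) from above; below a step it tapers from 54 to a 38 mm foot. Mouth 59 mm, inner floor 24 mm up. Nested in another such cup it stands 24 mm higher than that one, only the collar showing, 2.5 mm play. Origin: centre of underside, z up. The cups differ only in colour; some may be absent.
- cup_2: green stacking cup, 64 mm high, 45 g. Grip its straight collar (64 mm across, 40 to 64 mm up) from above; below a step it tapers from 54 to a 38 mm foot. Mouth 59 mm, inner floor 24 mm up. Nested in another such cup it stands 24 mm higher than that one, only the collar showing, 2.5 mm play. Origin: centre of underside, z up. The cups differ only in colour; some may be absent.
- cup_3: red stacking cup, 64 mm high, 45 g. Grip its straight collar (64 mm across, 40 to 64 mm up) from above; below a step it tapers from 54 to a 38 mm foot. Mouth 59 mm, inner floor 24 mm up. Nested in another such cup it stands 24 mm higher than that one, only the collar showing, 2.5 mm play. Origin: centre of underside, z up. The cups differ only in colour; some may be absent.
- cup_4: blue stacking cup, 64 mm high, 45 g. Grip its straight collar (64 mm across, 40 to 64 mm up) from above; below a step it tapers from 54 to a 38 mm foot. Mouth 59 mm, inner floor 24 mm up. Nested in another such cup it stands 24 mm higher than that one, only the collar showing, 2.5 mm play. Origin: centre of underside, z up. The cups differ only in colour; some may be absent.
- canister_base: grey loose base, 450 g. Flange 116 mm across, 7 mm thick (the cover's rim stands on it); centring step 102 mm across, 7 to 12 mm up; floor 12 mm up; wall 91 mm across outside, 80 inside, up to 42 mm. A well on the floor, 26 mm high, 54 mm wide at its top, 44 at the floor, takes the first cup. Twisting the cover without pressing does not turn it. Origin: centre of underside, z up, x along the pips
- base_pip (a point): top of one of the two orange pips on the base's flange, 60 mm out on its +x side; the other lies at -x (either way round is the same). Above each pip a fixed orange tab, 32 degrees wide, stands out of the wall to 51 mm from the axis, 21.5 to 27.5 mm up
- cover: tall white loose cover, an upside-down beaker, 150 g, 113 mm across, 107 inside, roof 149 mm above the rim (145 inside), on it an orange bar along x, 70 mm long, 14 wide, 28 high (to 177 mm). Origin: centre of the rim at its foot, z up. It goes down until its origin is 7 mm above the base's, with 2.5 mm play sideways, only while the bar is over 33 degrees off the line of the pips (best 60 to 90)
- cover_lug (a point): one of two lugs inside the cover's mouth, under the ends of the bar (+x and -x), reaching in to 47 mm from the axis, 32 degrees wide, 6 to 12 mm above the rim. With the cover down, turn it either way until bar and pips are in line: the lugs lie under the tabs, and the base hangs on the lifted cover, which first rises 2.5 mm. Little friction, no end stop
- cover_bar (a point): point in the cover's bar, on the axis, 171 mm above the cover's rim and 22 mm above its roof: a good TCP position to grip the bar from above, the fingers closing across its 14 mm
- cork_mat: round cork mat, 170 mm across, 10 mm thick, fixed. Origin: centre of its underside on the worktop
- timer: green and white egg timer, 61 mm across, 58 mm high, standing at the front right; leave alone. Origin: centre of underside
- lime: lime, 52 mm, lying behind the work; leave alone. Origin: underside
- garlic: garlic bulb, 50 mm, lying behind the work; leave alone. Origin: underside
There are look-alikes about, which are no part of the job. Several things have the shape of the cup_4; the one meant has the colours described above. There is more than one size of the cover; the job needs the larger.

How it is judged:
On the way, in this order (a step that is already met when the one before it is completed fails the run):
1. all the cups present are nested in one upright stack on the floor of the canister base (horizontal distance between each of cup_1, cup_2, cup_3, cup_4 and canister_base below 0.016 m and angle between the z axis of each of cup_1, cup_2, cup_3, cup_4 and the z axis of canister_base, either way round below 0.15 rad and angle between each of cup_1, cup_2, cup_3, cup_4's own z axis and vertical below 0.5 rad and (z of cup_1 in the frame of canister_base between 0.007 and 0.017 m or z of cup_1 in the frame of canister_base between 0.031 and 0.041 m or z of cup_1 in the frame of canister_base between 0.055 and 0.065 m or z of cup_1 in the frame of canister_base between 0.079 and 0.089 m) and (z of cup_2 in the frame of canister_base between 0.007 and 0.017 m or z of cup_2 in the frame of canister_base between 0.031 and 0.041 m or z of cup_2 in the frame of canister_base between 0.055 and 0.065 m or z of cup_2 in the frame of canister_base between 0.079 and 0.089 m) and (z of cup_3 in the frame of canister_base between 0.007 and 0.017 m or z of cup_3 in the frame of canister_base between 0.031 and 0.041 m or z of cup_3 in the frame of canister_base between 0.055 and 0.065 m or z of cup_3 in the frame of canister_base between 0.079 and 0.089 m) and (z of cup_4 in the frame of canister_base between 0.007 and 0.017 m or z of cup_4 in the frame of canister_base between 0.031 and 0.041 m or z of cup_4 in the frame of canister_base between 0.055 and 0.065 m or z of cup_4 in the frame of canister_base between 0.079 and 0.089 m)), for 0.2 s.
2. the cover is down on the base over the cups and twisted until its bar is in line with the pips (within 15 degrees) (all of step 1 and z of cover in the frame of canister_base between 0.002 and 0.013 m and horizontal distance between cover and canister_base below 0.008 m and angle between the z axis of cover and the z axis of canister_base, either way round below 0.12 rad and angle between the x axis of cover and the x axis of canister_base, either way round below 0.26 rad), for 0.2 s.
3. the closed canister is lifted more than 20 mm off the worktop, base and cups hanging on the cover (z of cover in the frame of canister_base between 0.002 and 0.013 m and horizontal distance between cover and canister_base below 0.008 m and angle between the z axis of cover and the z axis of canister_base, either way round below 0.12 rad and angle between the x axis of cover and the x axis of canister_base, either way round below 0.26 rad and height (world z) of canister_base above 0.02 m), for 0.2 s.
At the end, for the whole second after the job is handed in: Canister upright (3.5 deg), at rest on the mat within 25 mm of its centre; cover 2 to 13 mm above the base's origin, axes within 8 mm and 7 deg, bar within 15 deg of the pips; each cup present upright inside, within 16 mm of the axis, underside within 5 mm of 12, 36, 60 or 84 mm up the base (all of step 2 and horizontal distance between canister_base and cork_mat below 0.025 m and height (world z) of canister_base between 0.007 and 0.014 m and angle between canister_base's own z axis and vertical below 0.06 rad and linear speed of each of canister_base, cover below 0.02 m/s); the robot touches nothing.
It fails at once if the timer is pushed more than 3 cm from its place (distance of timer from where it was at the start of the episode above 0.03 m).
It fails at once if the lime is pushed more than 3 cm from its place (distance of lime from where it was at the start of the episode above 0.03 m).
It fails at once if the garlic is pushed more than 3 cm from its place (distance of garlic from where it was at the start of the episode above 0.03 m).
It fails at once if the canister base is tipped over (more than 35 degrees) (angle between canister_base's own z axis and vertical above 0.6 rad).
Of cup_1, cup_2, cup_3, cup_4 only 3 to 4 are there at a start; the rules pass over those that are not, and their reading is None.
At some moment in a run one of cup_1, cup_2, cup_3, cup_4, canister_base may be knocked a few centimetres aside while the robot is not near it.
It also fails if it takes over 200 s, if anything falls off the work surface, if the arm or the gripper's body presses on something with over 40 N, if the wrist force passes 120 N, or if a joint passes its speed limit or range.

## Working session

There is one attempt and no reset: what is moved stays moved. The work goes in short steps, each a Python script; the robot and the scene stay as the last script left them, time stands still between calls to the robot, and variables do not carry over. Pictures are saved under pics/ and viewed, at most 14 in all, crops included, and the job is handed in when it is done.

```bash
ls; mkdir -p pics
cat > h.py <<'E'
import numpy as np, cv2
from scipy.spatial.transform import Rotation as R
from cell import manip, inverse_kinematics, cams, order
def cap(n):
    c=cams.capture(n); o=np.array(c["orientation"],float)
    c["R"]=o if o.shape==(3,3) else (R.from_rotvec(o).as_matrix() if o.size==3 else R.from_quat(o).as_matrix())
    c["p"]=np.array(c["position"]); return c
def ray(c,u,v): return c["R"]@np.linalg.solve(np.array(c["intrinsics"]),[u,v,1.])
def onz(c,u,v,z):
    d=ray(c,u,v); return c["p"]+d*(z-c["p"][2])/d[2]
def cloud(c):
    h,w=c["z_map"].shape; u,v=np.meshgrid(np.arange(w),np.arange(h))
    d=np.stack([u,v,np.ones_like(u)],-1)@np.linalg.inv(np.array(c["intrinsics"])).T
    P=(d*c["z_map"][...,None])@c["R"].T+c["p"]; P[c["z_map"]==0]=np.nan; return P
E
python3 - <<'E'
from h import *
for n in("top","side"):
    c=cap(n); cv2.imwrite(f"pics/{n}0.png",c["image"]); print(n,c["orientation"],c["p"],c["intrinsics"]); np.savez(f"{n}0.npz",P=cloud(c),im=c["image"])
    print(manip.state()["tcp_rot"])
E
```

```text
pics
top [-2.15518801  2.14900709 -0.14304182] [ 0.39376588 -0.11312405  1.49482588] [[465.82739919   0.         277.87094668]
 [  0.         465.82739919 214.00857489]
 [  0.           0.           1.        ]]
[-0.68975585 -3.06438093  0.00334469]
side [-0.05040713  2.7295514  -1.48210477] [0.52713879 0.72252403 0.66934931] [[410.07683834   0.         278.42432766]
 [  0.         410.07683834 214.15791936]
 [  0.           0.           1.        ]]
[-0.68970281 -3.06446437  0.00309194]
```

View pics/top0.png

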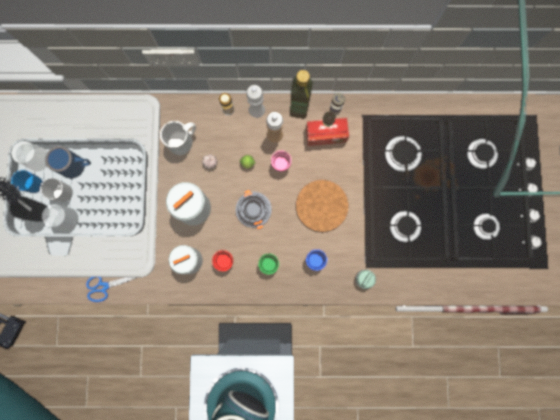

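View pics/side0.png

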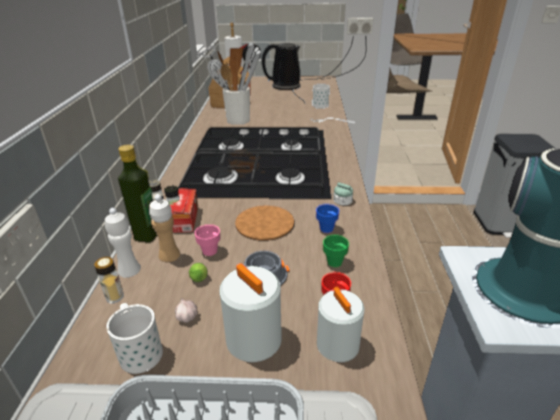

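Candidates in the top view. Cups: red (222,261), green (268,264), blue (316,261); the pink one (281,161) is a look-alike, as are the blue mug (62,160) and blue tumbler (25,182) in the rack. There is no yellow cup in sight. Covers: large (186,203), small (183,260), and I'll take the large one. The base is at (254,210) and the mat at (322,205). Next I'll measure and check with a crop.

```bash
cat >> h.py <<'E'
LIM={"red":((0,10),(172,180)),"green":((55,80),),"blue":((108,128),),"orange":((5,16),),"yellow":((22,34),)}
def mask(im,col,smin=150,vmin=60):
    h=cv2.cvtColor(im,cv2.COLOR_BGR2HSV); m=np.zeros(h.shape[:2],np.uint8)
    for a,b in LIM[col]: m|=cv2.inRange(h,(a,smin,vmin),(b,255,255))
    return m
def blobs(m,amin=6):
    n,l,s,ce=cv2.connectedComponentsWithStats(m); return [(s[i],ce[i],l==i) for i in range(1,n) if s[i,4]>=amin]
E
python3 - <<'E'
from h import *
c=cap("top"); im=c["image"]; P=cloud(c)
for col in LIM:
    for s,ce,l in blobs(mask(im,col)):
        if not(160<ce[0]<350 and 130<ce[1]<300): continue
        q=P[l]; zt=np.nanpercentile(q[:,2],90); t=q[q[:,2]>zt-.012]
        print(col,ce.round(1),s[:5],"ztop %.3f"%zt,"mean",np.nanmean(t,0).round(3),"ext",(np.nanmax(t,0)-np.nanmin(t,0)).round(3))
np.set_printoptions(precision=3,suppress=True)
for n,(u,v,w) in dict(cov=(186,203,28),small=(183,260,22),base=(254,210,26),mat=(322,205,34)).items():
    q=P[v-w:v+w,u-w:u+w].reshape(-1,3); 
    print(n,np.nanpercentile(q[:,2],[5,50,90,98]))
    for lo,hi in((.003,.02),(.03,.05),(.09,.125),(.13,.16),(.165,.185)):
        t=q[(q[:,2]>lo)&(q[:,2]<hi)]
        if len(t)>15: print(lo,len(t),t.mean(0),(t.max(0)+t.min(0))/2,np.ptp(t,0))
cv2.imwrite("pics/crop1.png",cv2.resize(im[140:300,150:350],None,fx=4,fy=3.75,interpolation=cv2.INTER_CUBIC)[:600])
E
```

```text
red [327.6 130.3] [308 119  40  21 538] ztop 0.070 mean [ 0.854 -0.269  0.066] ext [0.069 0.125 0.017]
red [222.2 260.9] [213 251  20  20 309] ztop 0.048 mean [0.44  0.063 0.046] ext [0.058 0.06  0.035]
blue [314.5 261.3] [307 254  17  15 180] ztop 0.039 mean [ 0.436 -0.225  0.035] ext [0.044 0.05  0.019]
orange [329.5 136.6] [310 134  38   6  91] ztop 0.067 mean [ 0.834 -0.275  0.064] ext [0.019 0.118 0.015]
orange [183.2 199.2] [175 192  17  15  67] ztop 0.179 mean [0.613 0.16  0.175] ext [0.04  0.046 0.015]
orange [257.8 222.3] [255 221   6   3   9] ztop 0.029 mean [ 0.564 -0.048  0.026] ext [0.007 0.016 0.009]
orange [181.1 259.1] [175 256  14   7  28] ztop 0.135 mean [0.443 0.17  0.132] ext [0.017 0.039 0.013]
cov [-0.005  0.004  0.151  0.175]
0.003 252 [0.628 0.188 0.005] [0.631 0.188 0.011] [0.181 0.182 0.017]
0.03 43 [0.582 0.131 0.039] [0.599 0.148 0.04 ] [0.086 0.082 0.019]
0.09 81 [0.583 0.128 0.108] [0.603 0.144 0.108] [0.094 0.075 0.034]
0.13 1017 [0.61  0.161 0.147] [0.612 0.163 0.145] [0.111 0.111 0.03 ]
0.165 125 [0.612 0.163 0.175] [0.612 0.164 0.174] [0.05  0.057 0.018]
small [-0.006  0.003  0.113  0.131]
0.003 175 [0.447 0.197 0.006] [0.447 0.192 0.011] [0.136 0.139 0.017]
0.03 31 [0.434 0.14  0.04 ] [0.439 0.152 0.04 ] [0.077 0.045 0.019]
0.09 590 [0.442 0.169 0.11 ] [0.443 0.172 0.107] [0.08  0.086 0.035]
0.13 45 [0.443 0.17  0.133] [0.443 0.171 0.134] [0.024 0.048 0.009]
base [-0.005  0.002  0.026  0.041]
0.003 876 [ 0.606 -0.031  0.009] [ 0.609 -0.033  0.011] [0.167 0.166 0.017]
0.03 236 [ 0.607 -0.03   0.038] [ 0.609 -0.03   0.039] [0.096 0.089 0.018]
mat [-0.005  0.003  0.012  0.014]
0.003 2367 [ 0.621 -0.252  0.009] [ 0.626 -0.253  0.011] [0.221 0.217 0.017]
```

View pics/crop1.png

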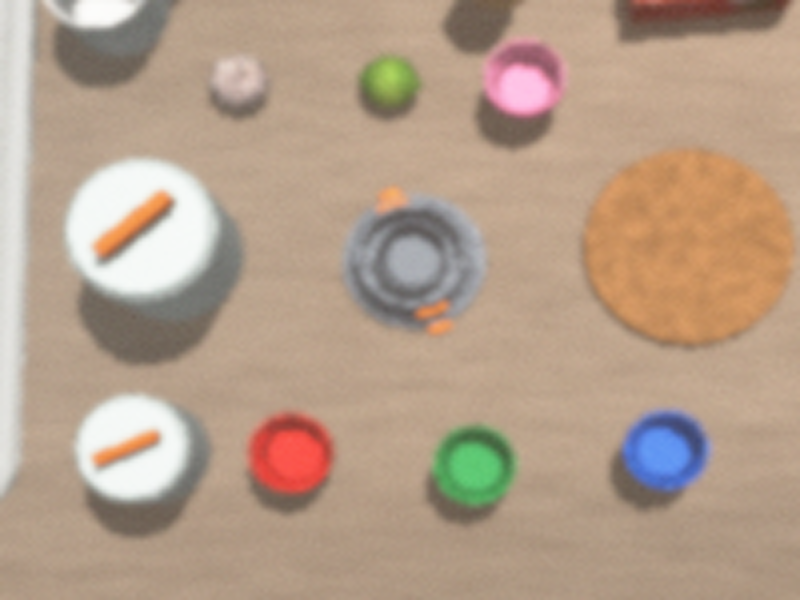

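The crop shows three upright cups: red (290,453), green (475,465) and blue (665,450). Pink (525,77) is a decoy, the base has its pips at (390,198) and (440,327), and the larger cover is at (142,228). Next come the precise fits.

```bash
cat >> h.py <<'E'
np.set_printoptions(precision=4,suppress=True)
def circ(c,m,z):
    cs,_=cv2.findContours(m.astype(np.uint8),cv2.RETR_EXTERNAL,cv2.CHAIN_APPROX_NONE); k=max(cs,key=cv2.contourArea)
    p=np.array([onz(c,*q[0],z)[:2] for q in cv2.convexHull(k)])
    (x,y),r=cv2.minEnclosingCircle((p*1000).astype(np.float32)); return np.array([x,y,r])/1000
ROI=lambda ce:160<ce[0]<350 and 145<ce[1]<300
def cup(c,col,z=.058,sm=100):
    b=[t for t in blobs(mask(c["image"],col,sm,30),60) if ROI(t[1])]
    return [circ(c,t[2],z) for t in b]
def pips(c,near,z=.009,rad=.075):
    "orange pixels round the base, on the flange plane -> outermost cluster each side"
    out=[]
    for s,ce,l in blobs(mask(c["image"],"orange",90,120),3):
        p=onz(c,*ce,z)[:2]
        if np.hypot(*(p-near))<rad: out.append((*p,s[4]))
    return np.array(out)
def bar(c,z=.177,near=None):
    "orange bar top: centre and angle"
    b=[t for t in blobs(mask(c["image"],"orange",100,120),30)]
    b=[t for t in b if np.hypot(*(onz(c,*t[1],z)[:2]-near))<.06]; t=max(b,key=lambda t:t[0][4])
    v,u=np.nonzero(t[2]); p=np.array([onz(c,a,b_,z)[:2] for a,b_ in zip(u,v)])
    (_,_),wh,_=r=cv2.minAreaRect((p*1000).astype(np.float32)); w,V=np.linalg.eigh(np.cov(p.T)); d=V[:,1]
    return np.array(r[0])/1000,p.mean(0),np.arctan2(d[1],d[0])%np.pi,np.array(wh)
def rot(a):
    y=np.array([np.cos(a),np.sin(a),0]); z=np.array([0,0,-1.]); return R.from_matrix(np.c_[np.cross(y,z),y,z]).as_rotvec()
E
python3 - <<'E'
from h import *
c=cap("top"); im=c["image"]; P=cloud(c)
for k in("red","green","blue","yellow"): print(k,cup(c,k))
print("pips",pips(c,np.array([.607,-.03])))
print("bar",bar(c,near=np.array([.612,.163])))
# base wall ring, cover roof, mat
h=cv2.cvtColor(im,cv2.COLOR_BGR2HSV)
m=cv2.inRange(h,(5,125,90),(20,255,255)); b=max([t for t in blobs(m,200) if 280<t[1][0]<360 and t[1][1]>160],key=lambda t:t[0][4]); print("mat",b[1],circ(c,b[2],.01))
m=((P[...,2]>.135)&(P[...,2]<.165)).astype(np.uint8); m[:,:150]=0;m[:170]=0;m[:,220:]=0
b=max(blobs(m),key=lambda t:t[0][4]); print("roof",circ(c,b[2],.149))
m=cv2.inRange(h,(0,0,0),(180,70,255)); m[(P[...,2]<.0)]=0
M=np.zeros_like(m); M[185:235,228:282]=255; m&=M
m=cv2.morphologyEx(m,cv2.MORPH_OPEN,np.ones((3,3)));b=max(blobs(m),key=lambda t:t[0][4]); print("base",b[0],circ(c,b[2],.007))
s=cap("side"); 
for k in("red","green","blue","yellow"):
    for t in blobs(mask(s["image"],k,120,30),60):
        if t[1][0]>180 and t[1][0]<380 and 190<t[1][1]<320: q=cloud(s)[t[2]]; q=q[q[:,2]>.04]; print(k,t[1],(np.nanmax(q,0)+np.nanmin(q,0))/2,np.nanmax(q[:,2]))
print("sidebar",bar(s,near=np.array([.612,.163]))) 
print("sidepips",pips(s,np.array([.607,-.03])))
E
```

```text
red [array([0.4423, 0.0588, 0.0346])]
green [array([ 0.4288, -0.0818,  0.0286])]
blue [array([ 0.4441, -0.2293,  0.0311])]
yellow []
pips [[ 0.6642 -0.0121 37.    ]
 [ 0.5592 -0.0502 49.    ]]
bar (array([0.6123, 0.1604]), array([0.6123, 0.1604]), np.float64(2.291993882189222), array([14.2962, 62.8879]))
mat [321.6893 205.4671] [ 0.6221 -0.2529  0.082 ]
roof [0.611  0.1617 0.0564]
base [235 189  37  39 944] [ 0.6136 -0.0298  0.0639]
red [185.2433 206.7341] [ 0.8522 -0.2201  0.0754] 0.11074351082604561
red [334.996  281.4692] [0.4435 0.0893 0.0869] 0.13340588579814394
green [335.119  249.1276] [ 0.4333 -0.0834  0.0537] 0.06729118704828307
blue [326.9103 216.7549] [ 0.4453 -0.2299  0.0541] 0.06773336985416856
sidebar (array([0.6129, 0.1727]), array([0.6125, 0.1732]), np.float64(2.1887964790220305), array([23.8741, 90.6034]))
sidepips [[  0.557   -0.0609  58.    ]
 [  0.6415  -0.014  387.    ]]
```

```bash
cat >> h.py <<'E'
PARK=[1.091,.264,1.604,0,1.274,-.037]
def st(): s=manip.state(); print("t%.1f"%s["clock"],"tcp",np.array(s["tool_pos"]),"w%.4f"%s["gripper_width"],"g%.1f"%s["grasp_force"],"F",np.array(s["contact_force"]))
def pick(xy,a=0.):
    manip.move_pose([*xy,.26],rot(a)); manip.set_gripper(.088); manip.move_linear([*xy,.060],rate=.12); manip.set_gripper(.05,20); st()
    manip.move_linear([*xy,.23],rate=.2)
def place(xy,n,a=0.):
    z=.012+.024*n+.060
    manip.move_linear([*xy,.23],rate=.25); manip.move_linear([*xy,z+.03],rate=.2); manip.move_linear([*xy,z+.001],rate=.05); st()
    manip.set_gripper(.086); manip.move_linear([*xy,.27],rate=.2)
def park(): manip.set_joints(PARK)
def base(c,guess=(.608,-.031)):
    p=pips(c,np.array(guess)); p=p[p[:,0].argsort()]; return p
E
python3 - <<'E'
from h import *
st(); pick([.4425,.0592]); st(); place([.608,-.0315],0); park(); st()
c=cap("top"); im=c["image"]
for k in("red","green","blue"): print(k,cup(c,k))
print(base(c)); cv2.imwrite("pics/p1.png",cv2.resize(im[150:290,160:340],None,fx=4,fy=4,interpolation=cv2.INTER_CUBIC))
E
```

```text
t0.2 tcp [0.2891 0.6096 0.2568] w0.0884 g0.0 F [ 0.4981 -0.0644  0.3312]
t4.8 tcp [0.4427 0.0592 0.0602] w0.0630 g20.0 F [-0.6156  0.1372  1.2921]
t5.8 tcp [0.4415 0.0591 0.2286] w0.0632 g20.0 F [-0.404   0.1427 -1.1413]
t8.3 tcp [ 0.608  -0.0315  0.0727] w0.0635 g20.0 F [ 1.1241 -0.0406  0.0306]
t12.5 tcp [0.2902 0.6093 0.2574] w0.0862 g0.0 F [-0.0747 -0.0707 -0.647 ]
red [array([ 0.6097, -0.0318,  0.035 ])]
green [array([ 0.4302, -0.0821,  0.0282])]
blue [array([ 0.4441, -0.2293,  0.0311])]
[[ 0.559  -0.0503 52.    ]
 [ 0.6637 -0.0119 39.    ]]
```

View pics/p1.png

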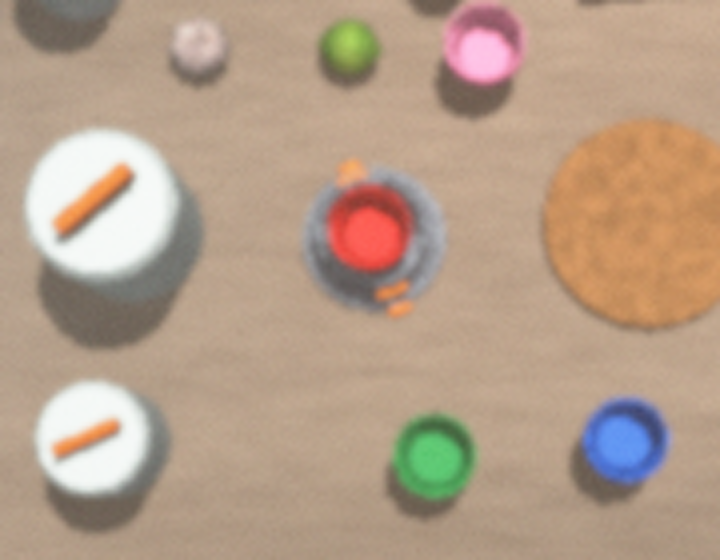

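Red (370,232) sits in the well, and the base, green and blue haven't moved. Now green, then blue, with a re-look between.

Run:
```python
from h import *
def look():
    c=cap("top")
    for k in("red","green","blue"): print(k,cup(c,k,sm=120))
    print(base(c)); return c
pick([.431,-.0823]); place([.608,-.0315],1); park(); c=look()
b=[q for q in cup(c,"blue") if np.hypot(q[0]-.444,q[1]+.229)<.005]; p=base(c)
ok=len(b)==1 and len(p)==2 and abs(p-[[.559,-.0503,0],[.6637,-.0119,0]])[:,:2].max()<.004
if ok:
    pick(b[0][:2]); place([.608,-.0315],2); park(); c=look()
print(ok); P=cloud(c); im=c["image"]
for k in("red","green","blue"):
    for t in blobs(mask(im,k,120,30),20):
        if ROI(t[1]): print(k,t[1],np.nanpercentile(P[t[2]][:,2],[10,50,90,97]))
cv2.imwrite("pics/p2.png",cv2.resize(im[150:290,160:340],None,fx=4,fy=4,interpolation=cv2.INTER_CUBIC)); st()
```

```text
t17.6 tcp [ 0.4314 -0.0824  0.0603] w0.0642 g20.0 F [0.5711 0.3412 1.1044]
t20.8 tcp [ 0.6078 -0.0314  0.0965] w0.0639 g20.0 F [-0.4125  0.0716 -0.7253]
red []
green [array([ 0.6023, -0.0309,  0.0254])]
blue [array([ 0.4432, -0.228 ,  0.0295])]
[[ 0.5591 -0.05   50.    ]
 [ 0.664  -0.0118 38.    ]]
t30.5 tcp [ 0.4444 -0.2294  0.0603] w0.0636 g20.0 F [-0.2007 -0.5847  0.0753]
t34.0 tcp [ 0.6079 -0.0314  0.1205] w0.0634 g20.0 F [ 0.6242  0.0438 -0.668 ]
red []
green []
blue [array([ 0.6149, -0.0297,  0.0327])]
[[ 0.5594 -0.0505 49.    ]
 [ 0.6672 -0.0114 23.    ]]
True
blue [250.8144 206.4924] [0.0806 0.0851 0.106  0.1251]
t38.0 tcp [0.2902 0.6093 0.2574] w0.0858 g0.0 F [-0.1587  0.2092  0.3561]
```

View pics/p2.png

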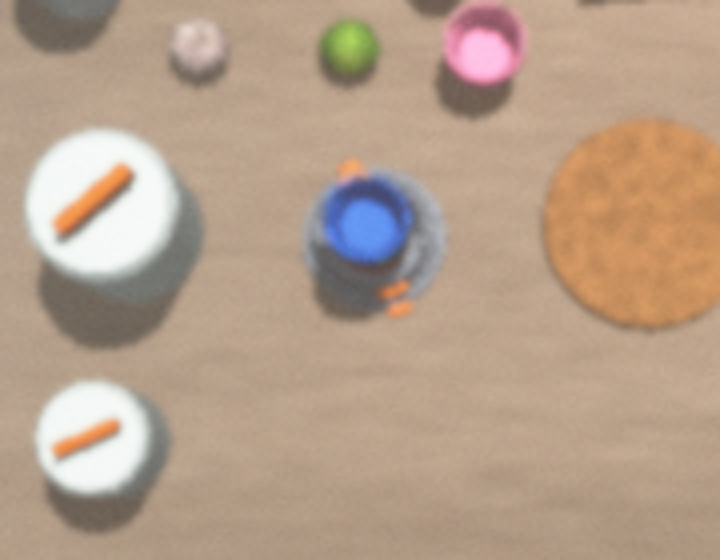

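The stack is complete: blue's floor reads 0.085 m (expected 0.084) and its rim about 0.125 m. There's no yellow cup anywhere. Now I'll refine the base centre and fetch the cover. The bar is at 131° and the pips at about 20°, so it can go down unturned, 69° off.

Run:
```python
from h import *
c=cap("top")
a=onz(c,247.4,192.2,.009)[:2]; b=onz(c,259.7,226.9,.009)[:2]; d=a-b
print(a,b,(a+b)/2,np.hypot(*d),np.degrees(np.arctan2(d[1],d[0])))
m=mask(c["image"],"orange",90,120); 
for s,ce,l in blobs(m,3):
    if 235<ce[0]<275 and 180<ce[1]<240: 
        v,u=np.nonzero(l); print(ce,[ (i,u[v==i].min(),u[v==i].max()) for i in np.unique(v)])
print(cup(c,"blue",z=.118)); print(bar(c,near=np.array([.612,.163])))
h=cv2.cvtColor(c["image"],cv2.COLOR_BGR2HSV); m=cv2.inRange(h,(0,0,195),(180,45,255)); m[:,:162]=0; m[:,215:]=0; m[:170]=0; m[240:]=0
print("roof",circ(c,max(blobs(m),key=lambda t:t[0][4])[2],.149))
th=2.292
for off in (np.pi/2,-np.pi/2):
    for p,z in(([.612,.161],.171),([.612,.161],.36),([.608,-.0315],.36),([.608,-.0315],.178)):
        for tw in (0,np.radians(69),-np.radians(111)):
            q=inverse_kinematics([*p,z],rot(th+off+tw)); print(round(np.degrees(off)),p,z,round(np.degrees(tw)),None if q is None else round(q[5],2),end=' | ')
    print()
```

```text
[ 0.6641 -0.013 ] [ 0.5512 -0.0538] [ 0.6077 -0.0334] 0.11998463176886012 19.853955108416752
[247.0417 191.2083] [(np.int64(189), np.int64(248), np.int64(248)), (np.int64(190), np.int64(245), np.int64(250)), (np.int64(191), np.int64(244), np.int64(250)), (np.int64(192), np.int64(244), np.int64(250)), (np.int64(193), np.int64(245), np.int64(247))]
[258.68 224.44] [(np.int64(220), np.int64(260), np.int64(261)), (np.int64(221), np.int64(256), np.int64(261)), (np.int64(222), np.int64(255), np.int64(261)), (np.int64(223), np.int64(254), np.int64(260)), (np.int64(224), np.int64(255), np.int64(258)), (np.int64(225), np.int64(259), np.int64(262)), (np.int64(226), np.int64(258), np.int64(263)), (np.int64(227), np.int64(257), np.int64(262)), (np.int64(228), np.int64(257), np.int64(261)), (np.int64(229), np.int64(257), np.int64(259))]
[array([ 0.6066, -0.0322,  0.0325])]
(array([0.6123, 0.1604]), array([0.6123, 0.1604]), np.float64(2.291993882189222), array([14.2962, 62.8879]))
roof [0.617  0.1621 0.0564]
90 [0.612, 0.161] 0.171 0 None | 90 [0.612, 0.161] 0.171 69 1.43 | 90 [0.612, 0.161] 0.171 -111 -1.71 | 90 [0.612, 0.161] 0.36 0 None | 90 [0.612, 0.161] 0.36 69 1.43 | 90 [0.612, 0.161] 0.36 -111 -1.71 | 90 [0.608, -0.0315] 0.36 0 2.33 | 90 [0.608, -0.0315] 0.36 69 1.12 | 90 [0.608, -0.0315] 0.36 -111 -2.02 | 90 [0.608, -0.0315] 0.178 0 2.33 | 90 [0.608, -0.0315] 0.178 69 1.12 | 90 [0.608, -0.0315] 0.178 -111 -2.02 | 
-90 [0.612, 0.161] 0.171 0 -0.5 | -90 [0.612, 0.161] 0.171 69 -1.71 | -90 [0.612, 0.161] 0.171 -111 1.43 | -90 [0.612, 0.161] 0.36 0 -0.5 | -90 [0.612, 0.161] 0.36 69 -1.71 | -90 [0.612, 0.161] 0.36 -111 1.43 | -90 [0.608, -0.0315] 0.36 0 -0.81 | -90 [0.608, -0.0315] 0.36 69 -2.02 | -90 [0.608, -0.0315] 0.36 -111 1.12 | -90 [0.608, -0.0315] 0.178 0 -0.81 | -90 [0.608, -0.0315] 0.178 69 -2.02 | -90 [0.608, -0.0315] 0.178 -111 1.12 |
```

Run:
```python
from h import *
th=2.292; a=th-np.pi/2; xy=[.6118,.1608]; B=[.6075,-.0328]
manip.move_pose([*xy,.30],rot(a)); manip.set_gripper(.06); manip.move_linear([*xy,.171],rate=.1); manip.set_gripper(.005,45); st()
manip.move_linear([*xy,.365],rate=.15); st()
manip.move_linear([*B,.365],rate=.15); manip.dwell(.3); st(); f0=manip.state()["contact_force"][2]
c=cap("top"); print(base(c)); cv2.imwrite("pics/p3.png",cap("side")["image"])
manip.move_linear([*B,.215],rate=.1)
for z in np.arange(.211,.1775,-.003):
    manip.move_linear([*B,z],rate=.03); f=np.array(manip.state()["contact_force"]); print("%.3f"%z,f-[0,0,f0])
    if f[2]-f0>8: print("stop"); break
st()
```

```text
t42.8 tcp [0.6116 0.1608 0.1707] w0.0134 g44.9 F [-0.1711  0.3482 -0.8823]
t44.2 tcp [0.6113 0.1607 0.3634] w0.0137 g44.9 F [ 0.3949 -0.914  -2.397 ]
t45.9 tcp [ 0.6075 -0.0323  0.365 ] w0.0135 g44.9 F [-0.3568 -0.9496 -2.3726]
[[0.6482 0.0253 4.    ]]
0.211 [-0.4285 -0.0263  2.6273]
0.208 [-5.5465  0.6771 14.4042]
stop
t48.2 tcp [ 0.6084 -0.0329  0.2116] w0.0138 g44.9 F [-5.5465  0.6771 12.0316]
```

View pics/p3.png

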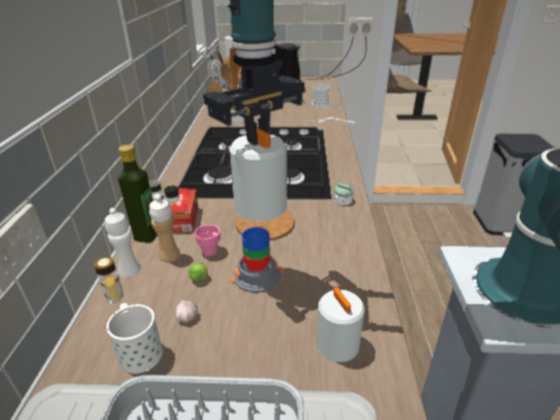

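The side view shows the stack at (257,275) with pips near (235,280) and (282,268), so the base may have been knocked. First contact came at wall-top height with a sideways force. I'll lift, step aside and re-measure.

Run:
```python
from h import *
B=[.6075,-.0328]
manip.move_linear([*B,.365],rate=.1); manip.move_linear([.55,.30,.365],rate=.2); st()
c=cap("top"); print(base(c,(.61,-.02)),cup(c,"blue",z=.118))
m=mask(c["image"],"orange",90,120)
for s,ce,l in blobs(m,3):
    if 225<ce[0]<285 and 180<ce[1]<240: 
        v,u=np.nonzero(l); print(ce,[(int(i),int(u[v==i].min()),int(u[v==i].max())) for i in np.unique(v)])
cv2.imwrite("pics/p4.png",cv2.resize(c["image"][160:260,190:330],None,fx=5,fy=5,interpolation=cv2.INTER_CUBIC))
```

```text
t51.8 tcp [0.5503 0.2991 0.3651] w0.0137 g44.9 F [-0.1445 -0.1295 -2.0776]
[[ 0.5656 -0.0491 22.    ]
 [ 0.5818 -0.0437 23.    ]
 [ 0.6828 -0.0066 20.    ]] [array([ 0.6214, -0.0277,  0.0327])]
[245.5 186.5] [(185, 245, 248), (186, 243, 248), (187, 243, 248), (188, 243, 246)]
[256.6522 217.4348] [(216, 256, 260), (217, 254, 260), (218, 253, 259), (219, 254, 257)]
[258.2727 222.4545] [(221, 257, 261), (222, 256, 261), (223, 255, 261), (224, 256, 259)]
```

View pics/p4.png

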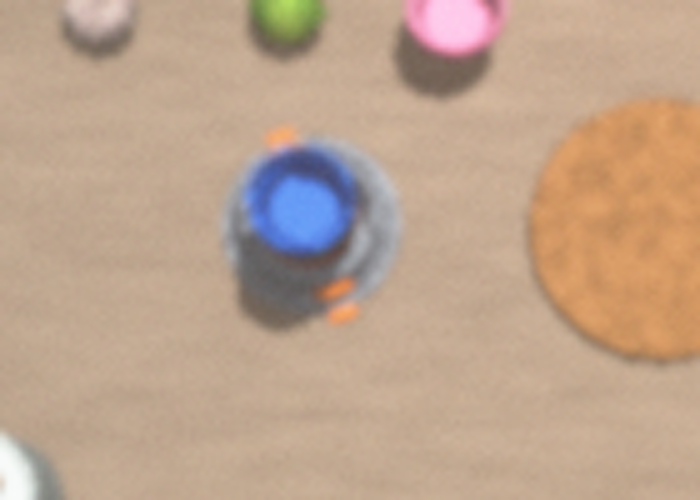

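The base is now at about (0.622, -0.0285), 15 mm from where it was, still at 20°, with the stack intact (blue (302,203), pips (282,137) and (345,313)). Retrying there.

```bash
cat > low.py <<'E'
from h import *
import sys
def lower(B,zs,lim=8):
    f0=-2.3
    for z in zs:
        manip.move_linear([*B,z],rate=.03); f=np.array(manip.state()["contact_force"]); print("%.3f"%z,f-[0,0,f0],manip.state()["tool_pos"][2].round(4) if hasattr(manip.state()["tool_pos"][2],"round") else "")
        if f[2]-f0>lim: print("stop"); return False
    return True
E
python3 - <<'E'
from low import *
B=[.622,-.0285]
c=cap("side"); 
manip.move_linear([*B,.365],rate=.2); manip.move_linear([*B,.218],rate=.1)
print(lower(B,np.arange(.214,.1775,-.003))); st(); cv2.imwrite("pics/p5.png",cap("side")["image"])
E
```

```text
0.214 [ 0.4404 -0.507   0.9719] 0.2138
0.211 [-0.2629 -0.2534  1.2022] 0.2106
0.208 [-0.0958 -0.1487  0.5137] 0.2076
0.205 [ 0.2207 -0.7337  0.8968] 0.2047
0.202 [-0.7113  0.105   0.141 ] 0.2017
0.199 [-0.8857  0.1367 -0.3355] 0.1987
0.196 [-1.1535  0.0966  0.6807] 0.1957
0.193 [-0.2581 -0.2273  1.0469] 0.1927
0.190 [-0.2105  0.8408  0.1011] 0.1897
0.187 [ 0.5538 -0.1365  0.0252] 0.1867
0.184 [-0.3056  0.567   1.0271] 0.1837
0.181 [0.5797 0.0359 0.5544] 0.1807
0.178 [-0.4261 -0.0704  0.5412] 0.1779
True
t58.6 tcp [ 0.622  -0.0285  0.1779] w0.0136 g44.9 F [-0.4261 -0.0704 -1.7588]
```

View pics/p5.png

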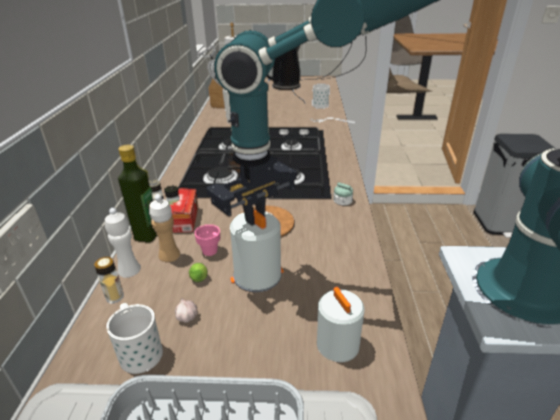

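The cover (257,250) slid down freely over the stack and its rim is at flange height. Now I'll twist by +69° in steps.

Run:
```python
from low import *
B=[.622,-.0285]; a=2.292-np.pi/2; tot=np.radians(199.9)-2.292
lower(B,[.177],6)
for k in np.linspace(0,1,9)[1:]:
    manip.move_pose([*B,.1777],rot(a+k*tot)); s=manip.state(); print("%.1f"%np.degrees(k*tot),np.array(s["contact_force"]),np.array(s["moment"]),s["joint_pos"][5].__round__(2))
st(); manip.dwell(.3)
c=cap("top"); print(base(c,(.622,-.0285)))
cv2.imwrite("pics/p6.png",cv2.resize(c["image"][140:260,180:340],None,fx=5,fy=5,interpolation=cv2.INTER_CUBIC))
```

```text
0.177 [-0.2416  1.4135  3.9961] 0.1776
8.6 [ 0.5373 -0.3269 -0.8408] [-0.2002 -0.0321  0.0371] -0.95
17.1 [ 0.4755 -0.1655 -1.05  ] [-0.1342  0.051   0.0017] -1.1
25.7 [-0.8728  0.073  -1.4691] [-0.0811 -0.0287  0.0616] -1.25
34.3 [-1.0659  0.4943 -2.1822] [-0.1275 -0.0288  0.0144] -1.4
42.9 [-0.3632  0.1849 -0.849 ] [-0.0304 -0.1348 -0.0093] -1.55
51.4 [-0.2197  0.7893 -1.6116] [ 0.0389 -0.1337 -0.0122] -1.7
60.0 [ 0.4805  0.1342 -1.1369] [ 0.0629 -0.1781  0.0245] -1.85
68.6 [ 0.5264 -0.324  -2.0144] [ 0.1537 -0.1938 -0.0235] -2.0
t61.0 tcp [ 0.622  -0.0284  0.1777] w0.0137 g44.9 F [ 0.5264 -0.324  -2.0144]
[[ 0.6251 -0.0267 20.    ]]
```

View pics/p6.png

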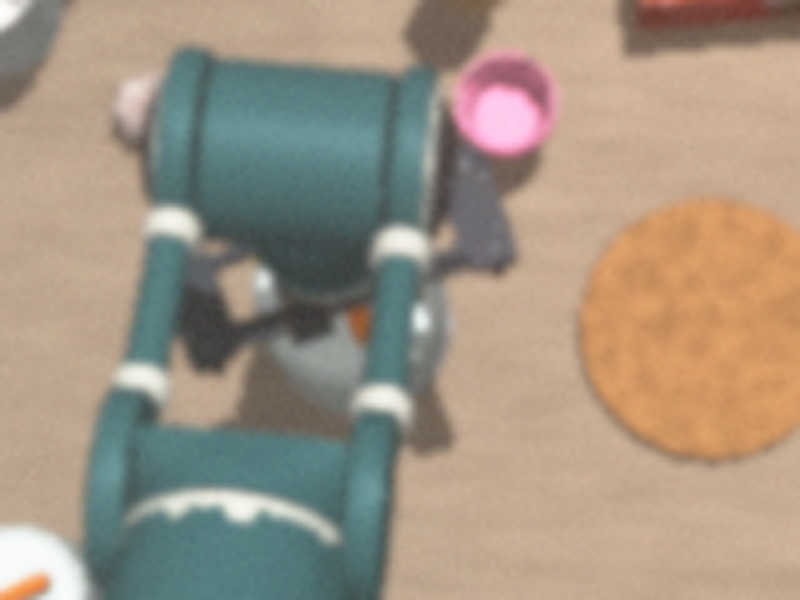

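The arm hides the base here, so I'll check by weight with a 6 mm lift (base and cups should add about 5.7 N).

Run:
```python
from low import *
B=[.622,-.0285]
c=cap("side"); p=pips(c,np.array(B),.009,.075); print(p); P=cloud(c)
manip.dwell(.4); st()
manip.move_linear([*B,.186],rate=.02); manip.dwell(.3); st(); st()
c=cap("side"); im=c["image"]; print(pips(c,np.array(B),.015,.075))
cv2.imwrite("pics/p7.png",cv2.resize(im[190:310,180:340],None,fx=5,fy=5,interpolation=cv2.INTER_CUBIC))
```

```text
[[ 0.5638 -0.043  10.    ]
 [ 0.6814 -0.0056 30.    ]]
t61.9 tcp [ 0.622  -0.0285  0.1777] w0.0139 g44.9 F [ 0.4525 -0.0609 -0.8074]
t62.7 tcp [ 0.6219 -0.0285  0.1858] w0.0136 g44.9 F [-0.2674  0.9041 -7.7873]
t62.7 tcp [ 0.6219 -0.0285  0.1858] w0.0136 g44.9 F [-0.2674  0.9041 -7.7873]
[[ 0.5635 -0.0426  9.    ]
 [ 0.681  -0.0056 31.    ]]
```

View pics/p7.png

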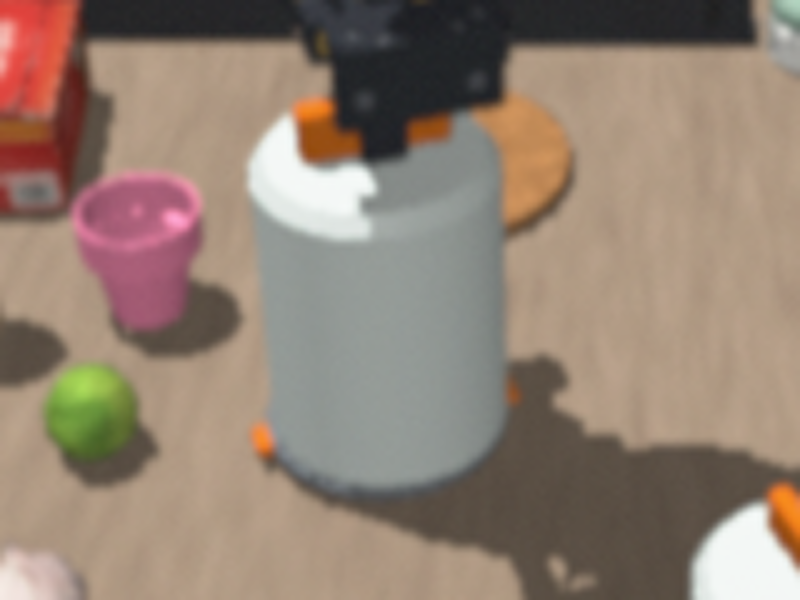

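The weight rose to 7.8 N and both pips, (262,440) and (513,393), hang beneath the bar's line, so it's locked. Now I'll carry it to the mat.

Run:
```python
from low import *
B=[.622,-.0285]; M=[.622,-.2529]
manip.move_linear([*B,.26],rate=.08); manip.dwell(.4); st()
manip.move_linear([*M,.26],rate=.1); manip.dwell(.4); st()
manip.move_linear([*M,.197],rate=.06)
for z in np.arange(.195,.1865,-.001):
    manip.move_linear([*M,z],rate=.02); manip.dwell(.15); f=manip.state()["contact_force"][2]; print("%.3f %.1f"%(z,f))
    if f>0.5: break
manip.set_gripper(.04); manip.dwell(.2); manip.move_linear([*M,.30],rate=.06); park(); manip.dwell(.3); st()
for n in("top","side"):
    c=cap(n); print(n,bar(c,z=.194,near=np.array(M)),pips(c,np.array(M),.02,.08))
    if n=="top": a=cv2.resize(c["image"][150:270,260:380],(600,600),interpolation=cv2.INTER_CUBIC); cv2.imwrite("pics/p8.png",a)
    else: cv2.imwrite("pics/p9.png",cv2.resize(c["image"][150:270,200:360],None,fx=5,fy=5,interpolation=cv2.INTER_CUBIC))
```

```text
t64.2 tcp [ 0.6219 -0.0285  0.2597] w0.0137 g44.9 F [-0.992   0.6169 -8.1977]
t67.0 tcp [ 0.622  -0.2528  0.26  ] w0.0139 g44.9 F [-0.0084  0.4026 -8.0442]
0.195 -8.3
0.194 -8.2
0.193 -6.8
0.192 -7.8
0.191 -7.6
0.190 -7.8
0.189 -4.0
0.188 -2.1
0.187 2.6
t78.2 tcp [0.2895 0.6097 0.2574] w0.0401 g0.0 F [ 0.3235  0.1614 -0.695 ]
top (array([ 0.6202, -0.2496]), array([ 0.6197, -0.2499]), np.float64(0.33540796354002067), array([65.8607, 12.8747])) [[  0.618   -0.1934 336.    ]
 [  0.6496  -0.2682 107.    ]
 [  0.5749  -0.2962 302.    ]]
side (array([ 0.6186, -0.2341]), array([ 0.6204, -0.2336]), np.float64(0.8944781908830112), array([74.4392, 62.4301])) [[  0.5569  -0.2798  53.    ]
 [  0.6623  -0.1996 371.    ]]
```

View pics/p8.png

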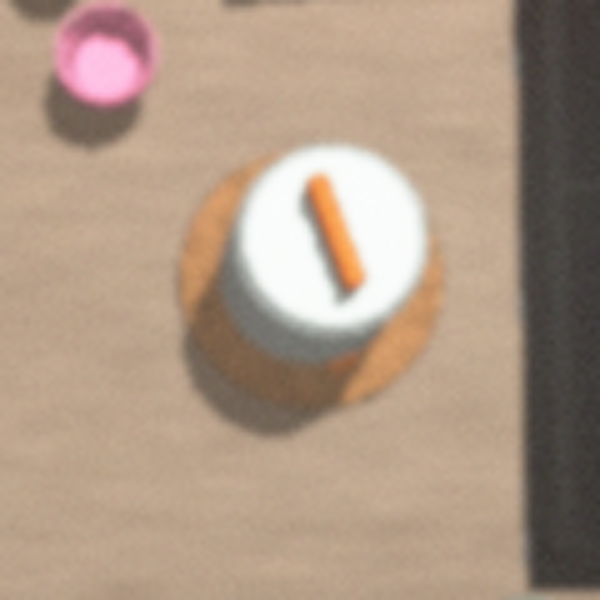

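View pics/p9.png

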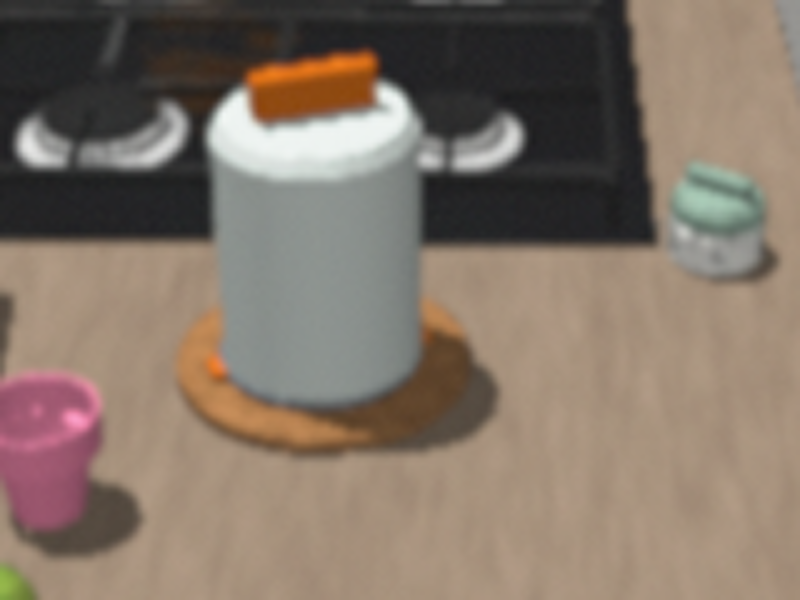

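The canister stands upright on the mat. The bar's centre is about 3 mm from the mat centre and its angle is 19°, in line with the pips at (217,367) and (428,338). The arm is clear, so I'm handing in.

```bash
python3 -c "
from h import *
print(order.close_job()); st()"
```

```text
the job is handed in; nothing more can be done
None
the job is handed in; nothing more can be done
```

The three cups present (red, green, blue; there was no yellow) are nested in the locked canister, which stands upright about 3 mm from the mat's centre; the job is handed in, but it returned no verdict.

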